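# Walk the bowl-press die block round to the fence

### The arm

A 6-joint arm with a two-finger parallel gripper is mounted at the origin on the work surface. World frame = base frame: x ahead of the robot, y to its left, z up, the work surface at z = 0. Lengths are in m, angles in degrees, forces in N, time in s.
With the tool pointing down it reaches from about 0.35 to 0.875 m from the base axis. Payload 4.2 kg.
Tool frame: the origin (TCP) lies at the very end of the fingers, on their centre line; the grasp point (between the pads) lies 19 mm behind it (r.grip_point_offset is the distance from the TCP to the grasp point, in m); z points along the fingers, y is the line along which they close (so a half turn about z gives the same grasp; the last joint's range is limited). The gripper opens to 87 mm and grips with 3 to 60 N. Pads are 19 mm wide; open, the fingers measure 117 mm over their backs; the gripper's body (75 mm by 190 mm) begins 51 mm behind the grasp point.
Start: joints at [-61.616, 22.042, 0.453, 0, -68.411, -14.817], TCP at [0.147, -0.608, 0.223] pointing down, gripper open.
Joint ranges: [-179.83, 179.83], [-69.29, 118.12], [-61.27, 80.66], [-181.25, 117.63], [-171.15, -9.14], [-177.46, 177.46]. Speed limits (degrees/s): [159.86, 159.86, 180, 180, 180, 180].

### API

Orientations are given as a 3x3 rotation matrix whose columns are the frame's x, y, z axes.
In Python, from station import r, cams gives the robot as it stands. The module is installed in compiled form; this text tells all that it offers.
- The arm moves only by the shell command python3 -m handwheel 'ROWS'. ROWS is JSON, a list that holds one entry, the list of rows, each a list of 7 numbers: the turn, a rotation vector about the tool's x, y, z in units of 6 degrees (1.0 is 6 degrees), then the shift along the tool's x, y, z in m, then the finger opening in m, from 0 to 0.087. In form: [[[ax, ay, az, x, y, z, jaw], ...]]. A call has 1 to 12 rows; each row shifts and turns the commanded pose from where the row before left it, along the tool's axes as they then stand; what a row does not reach is not made up. A row lasts 1/10 s, in which the tool goes at most 50 mm and 8.59 degrees, less where a joint would pass 70% of its speed; a pose out of reach is approached as far as the arm can. A call with a gripper value outside its range is refused whole. The fingers move at their own pace and stop on an object; the grip force is fixed at half the most. Time passes only in rows, so rows that do not move let the fingers close. It gives the time, the measured TCP pose, the force, the opening and the grip force at its end, in the units of the state.
- r.sense(): the state, without advancing time (a new reading comes with each control period).
- cams.capture(name): name is "scene" or "side" or "wrist"; returns the picture (420x560x3 uint8, red, green, blue); there is no depth.
- cams.get_calibration(name): a dict with "camera_matrix" (3x3 intrinsics, pixels), "rvec" (rotation vector, rad) and "tvec" (3), from world to camera coordinates, as OpenCV has them; the wrist camera has in their place "T_tool_cam" (4x4, takes a point from camera to tool coordinates, whose origin is the TCP and whose axes are the flange's). Camera axes: x right, y down, z forward; pixel columns grow to the right and rows downward; lengths in m; the calibration is good to about 2 mm. A picture is of the moment at which its call begins: read the wrist's pose just before it. get_calibration takes no time and is no camera call.
- r.finish_job(): hands the job in; it is judged then, once.
The state is a dict: "time_s": time; "joints": joint angles; "joint_velocities": joint speeds; "effort": joint torques, N m; "tcp_pos": TCP position; "ee_rot": TCP orientation; "wrist_force": force on the tool from outside, world axes, zero at the start; "moment": the same for the moment, N m; "gripper_width": opening from 0.0 (shut) to 1.0 (fully open); "gripper_force": force on a finger pad.
Only numpy, scipy, OpenCV 4.12 (cv2) and the standard library are available. Lean on these libraries where they do the work, as an engineer would, in place of code of your own. Each camera call takes 0.05 s, during which the arm holds its last target. There are 200 camera calls.

### The job

The heavy cast die block of the bowl press stands askew in front of the steel fence on the bench. Using only fingertip pushes, without gripping or lifting it and at an unhurried pace, walk the block round on the bench by nudging its corners until its red-painted face lies flat against the fence, the whole red face within the fence's length. Leave the bamboo bowl, the coil of bamboo strip and the glue jar where they are, and finish with the robot clear of everything.

Things in the scene. Friction and masses are not known exactly. Their poses are not given: they have to be found in the camera images.
- block: Cast aluminium block, 100 (own x) by 130 (own y) by 45 mm high, about 1.5 kg, a flat round steel insert on top (92 mm across, 4 mm proud). Slides flat on the bench at a push of roughly 5 to 20 N. Origin: centre of its underside, z up. Its +x side, 130 mm wide, is painted red, with a red stripe on top along that edge. Starts turned 50 to 110 degrees anticlockwise from the goal, about 140 mm before the fence.
- red_left (a point): The end of the block's red face on the block's own +y side, at the face's vertical edge, 22.5 mm above the underside; in the block's frame at x +50, y +65 mm.
- red_right (a point): The end of the block's red face on the block's own -y side, at the face's vertical edge, 22.5 mm above the underside; in the block's frame at x +50, y -65 mm.
- fence: Dark steel angle bolted to the bench: upright plate 320 mm long (own y), 40 high, 10 thick, with a 6 mm thick foot behind it. Origin: on the bench, in the plane of the working face, mid-length; z up. Own x points through the fence, away from the robot: the working face looks to -x. When the job is done the block's x axis points the same way as the fence's.
- bowl: Bystander: loose bamboo bowl, 100 mm across, 55 mm high, upright on the bench to one side of the block. Origin: centre of its underside.
- coil: Bystander: loose flat coil of bamboo strip, 80 mm across, 24 mm high, lying on the bench to one side of the block. Origin: centre of its underside.
- jar: Bystander: loose small closed glue jar, 48 mm across, 60 mm high, upright on the bench to one side of the block. Origin: centre of its underside.

How it is judged (in metres and radians):
At the end, for the whole second after the job is handed in: Both ends of the block's red face are within 4 mm of the fence's working face, the block's centre is within 95 mm of the fence's middle along it (the whole red face on the fence), the block stands flat on the bench and is at rest, and bowl, coil and jar are within 20 mm of where they started (x of each of red_left, red_right in the frame of fence above -0.004 m and y of block in the frame of fence between -0.095 and 0.095 m and x of block in the frame of fence below 0 m and height (world z) of block below 0.004 m and angle between block's own z axis and vertical below 0.04 rad and linear speed of block below 0.01 m/s and angular speed of block below 0.05 rad/s and distance of each of bowl, coil, jar from where it was at the start of the episode below 0.02 m); the robot touches nothing.
It fails at once if the block is lifted or carried (underside centre more than 12 mm above the bench) (height (world z) of block above 0.012 m).
It fails at once if the block is tipped (more than about 10 degrees) (angle between block's own z axis and vertical above 0.17 rad).
It fails at once if the block is flung rather than walked (faster than 0.4 m/s) (linear speed of block above 0.4 m/s).
It fails at once if the bowl, coil or jar is disturbed (moved more than 20 mm) (distance of any of bowl, coil, jar from where it was at the start of the episode above 0.02 m).
It also fails if it takes over 64 s, if anything falls off the work surface, if the arm or the gripper's body presses on something with over 40 N, if the wrist force passes 120 N, or if a joint passes its speed limit or range.

## Working session

There is one attempt and no reset: what is moved stays moved. The work goes in short steps, Python scripts to look and compute and a shell command to move; the robot and the scene stay as the last step left them, time stands still between calls to the robot, and variables do not carry over. Pictures are saved under pics/ and viewed, at most 10 in all, crops included, and the job is handed in when it is done.

```bash
mkdir -p pics
python3 - <<'E'
from station import r,cams
import cv2,numpy as np
for n in("scene","side"):
    p=cams.capture(n); cv2.imwrite(f"pics/{n}0.png",p[:,:,::-1])
    c=cams.get_calibration(n); print(n,{k:np.round(v,4).tolist() for k,v in c.items()})
s=r.sense();print(s["time_s"],s["tcp_pos"],np.round(s["ee_rot"],3).tolist(),s["gripper_width"])
E
```

```text
scene {'camera_matrix': [[433.3091, 0.0, 285.7341], [0.0, 433.3091, 214.1215], [0.0, 0.0, 1.0]], 'rvec': [1.7935, 1.7662, -0.7166], 'tvec': [-0.0556, -0.3906, 1.5443]}
side {'camera_matrix': [[403.9745, 0.0, 278.3861], [0.0, 403.9745, 206.8168], [0.0, 0.0, 1.0]], 'rvec': [0.4654, -2.742, 1.1573], 'tvec': [0.5478, 0.1606, 0.7601]}
0.1 [ 0.14649648 -0.60703782  0.22155926] [[-0.972, -0.234, -0.001], [-0.234, 0.972, 0.002], [0.0, 0.002, -1.0]] 0.9971560056792532
```

View pics/scene0.png

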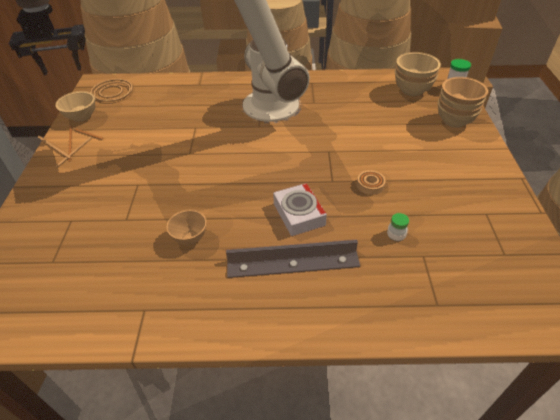

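View pics/side0.png

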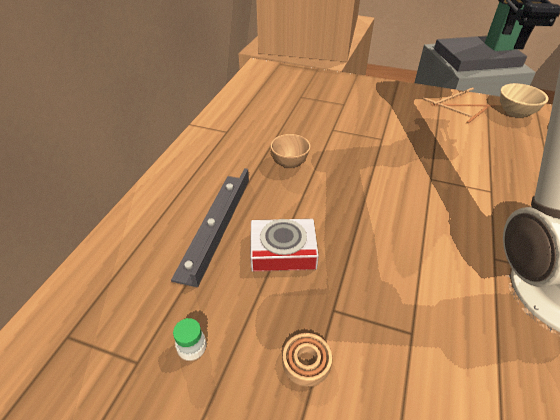

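The scene view shows the block at (300,208) with red face toward image right (+y), the fence from (228,262) to (358,250), bowl (187,230), coil (371,182) and jar (399,228). The side view shows the same, larger: block top (251..317, 221..256), fence (190,275)–(245,175).

```bash
cat > h.py <<'E'
import cv2,numpy as np
from station import r,cams
def ray(n,uv,z):
    c=cams.get_calibration(n);R=cv2.Rodrigues(np.array(c["rvec"]))[0];t=np.array(c["tvec"]).ravel()
    d=R.T@np.linalg.inv(c["camera_matrix"])@np.array([*uv,1.]);o=-R.T@t
    return (o+d*(z-o[2])/d[2])[:2]
def px(n,P):
    c=cams.get_calibration(n)
    return cv2.projectPoints(np.array(P,float).reshape(-1,1,3),np.array(c["rvec"],float),np.array(c["tvec"],float),np.array(c["camera_matrix"]),None)[0].reshape(-1,2)
E
python3 - <<'E'
import cv2,numpy as np
a=cv2.imread("pics/side0.png")[160:300,170:330];cv2.imwrite("pics/c1.png",cv2.resize(a,None,fx=5,fy=4,interpolation=cv2.INTER_CUBIC)[:600,:800])
a=cv2.imread("pics/scene0.png")[170:280,220:380];cv2.imwrite("pics/c2.png",cv2.resize(a,None,fx=5,fy=5,interpolation=cv2.INTER_CUBIC))
E
```

```text
(no output)
```

View pics/c1.png

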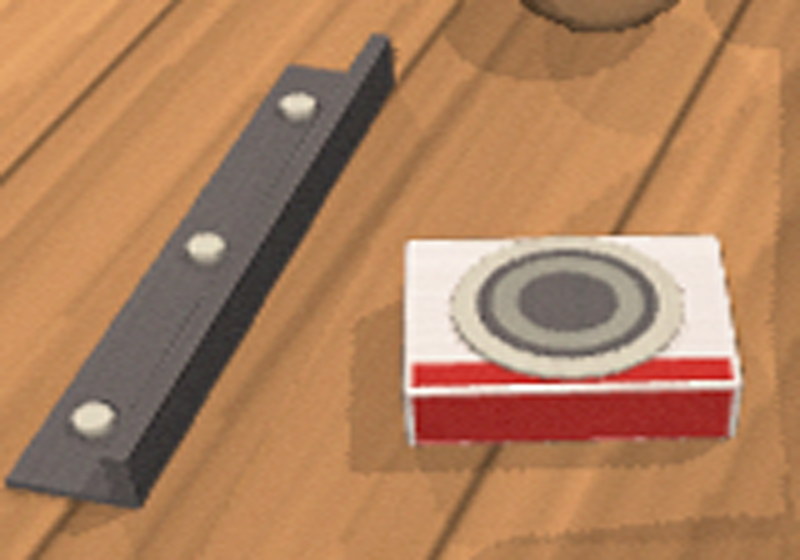

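View pics/c2.png

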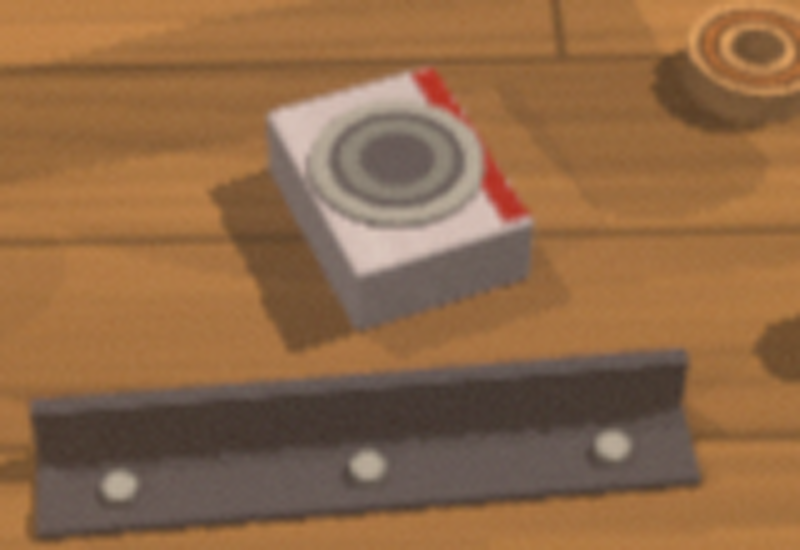

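```bash
cat > m.py <<'E'
from h import *
S=lambda a:(170+a[0]/5-.4,160+a[1]/4-.4)
C=lambda a:(220+a[0]/5-.4,170+a[1]/5-.4)
def rep(nm,q):
    # q order: redright, redleft, backleft, backright -> fit
    q=np.array(q);L=np.array([[50,-65],[50,65],[-50,65],[-50,-65]])/1000
    z=(L@[1,-1j]).conj(); w=q@[1,1j]
    a=np.angle(np.sum((w-w.mean())*z.conj()));print(nm,np.round(q,4).tolist(),"c",np.round(q.mean(0),4),"yaw",np.degrees(a).round(2),"side",np.round(np.linalg.norm(q-np.roll(q,-1,0),axis=1),4))
if __name__=="__main__":
    rep("side",[ray("side",S(a),.045) for a in((407,388),(740,383),(718,236),(405,240))])
    rep("scene",[ray("scene",C(a),.045) for a in((530,218),(430,68),(270,112),(358,275))])
    for n,F,z,p in(("side",S,0,((140,505),(397,80))),("scene",C,.04,((687,350),(35,403)))):
        e=np.array([ray(n,F(a),z) for a in p]);d=e[0]-e[1]
        print("fence",n,np.round(e,4).tolist(),e.mean(0),np.linalg.norm(d),np.degrees(np.arctan2(-d[0],d[1])))
    for nm,u,v,z in(("bowl",187,222,.055),("coil",371,180,.024),("jar",400,220,.06)):print(nm,ray("scene",(u,v),z))
    for nm,u,v,z in(("bowl",291,145,.055),("coil",307,352,.024),("jar",187,330,.06)):print(nm,ray("side",(u,v),z))
E
python3 m.py; python3 -c "
from h import *
print(cams.get_calibration('wrist'))"
```

```text
side [[0.5821, 0.1517], [0.4642, 0.1072], [0.4983, 0.0165], [0.6193, 0.0619]] c [0.541  0.0843] yaw 110.97 side [0.1261 0.0969 0.1293 0.0972]
scene [[0.581, 0.1523], [0.4661, 0.1059], [0.4991, 0.0182], [0.6185, 0.0634]] c [0.5412 0.0849] yaw 111.51 side [0.1239 0.0937 0.1276 0.0966]
fence side [[0.667, 0.2183], [0.6927, -0.103]] [0.67985917 0.0576371 ] 0.32225560939036807 4.562312795388261
fence scene [[0.6666, 0.2228], [0.6933, -0.0929]] [0.6799504  0.06494813] 0.31690850817084704 4.816845910825732
bowl [ 0.61315694 -0.19696357]
coil [0.43421045 0.29295297]
jar [0.62246779 0.3325317 ]
bowl [ 0.61729157 -0.20106466]
coil [0.43099458 0.28788435]
jar [0.61700839 0.33294962]
{'camera_matrix': array([[349.01657167,   0.        , 279.0757142 ],
       [  0.        , 349.01657167, 209.9134726 ],
       [  0.        ,   0.        ,   1.        ]]), 'T_tool_cam': array([[-5.32215925e-04, -9.68055440e-01, -2.50735681e-01,
         6.87404516e-02],
       [ 9.99998396e-01, -9.44049499e-04,  1.52222923e-03,
         4.99018562e-04],
       [-1.71030918e-03, -2.50734468e-01,  9.68054390e-01,
        -1.62766417e-01],
       [ 0.00000000e+00,  0.00000000e+00,  0.00000000e+00,
         1.00000000e+00]])}
```

```bash
python3 -m handwheel '[[[0,0,0.75,0,0,0,0],[0,0,0.72,0,0,0,0],[0,0,0,-0.035,0.03,0,0],[0,0,0,-0.035,0.03,0,0],[0,0,0,-0.035,0.03,0,0],[0,0,0,-0.035,0.03,0,0],[0,0,0,-0.035,0.03,0,0],[0,0,0,-0.035,0.03,0,0],[0,0,0,-0.03,0.03,0,0],[0,0,0,-0.03,0.03,0,0],[0,0,0,-0.02,0.04,0,0],[0,0,0,-0.01,0.04,0,0]]]'
cat > fit.py <<'E'
import sys
from h import *
from scipy.optimize import minimize
FO=np.array([.680,.061]);FY=np.radians(4.7)
FR=np.array([[np.cos(FY),-np.sin(FY)],[np.sin(FY),np.cos(FY)]])
K=4
def red(img):
    h=cv2.cvtColor(cv2.resize(img,None,fx=K,fy=K,interpolation=cv2.INTER_LINEAR),cv2.COLOR_RGB2HSV)
    return ((((h[...,0]<5)|(h[...,0]>170))&(h[...,1]>165)&(h[...,2]>70))*255).astype(np.uint8)
def pred(n,p,W=14):
    x,y,a=p;R=np.array([[np.cos(a),-np.sin(a)],[np.sin(a),np.cos(a)]])
    def P(l,z):return np.c_[np.array(l)/1000@R.T+[x,y],np.full(len(l),z)]
    m=np.zeros((420*K,560*K),np.uint8)
    f=lambda pts,v:cv2.fillPoly(m,[np.round((px(n,pts)*K+K/2-.5)*16).astype(np.int32)],v,shift=4)
    c=cams.get_calibration(n);o=-cv2.Rodrigues(np.array(c["rvec"]))[0].T@np.array(c["tvec"]).ravel()
    if (R.T@(o[:2]-[x,y]))[0]>.05: f(np.r_[P([(50,-64),(50,64)],.043),P([(50,64),(50,-64)],.001)],255)
    f(P([(49,-64),(49,64),(50-W,64),(50-W,-64)],.045),255)
    t=np.linspace(0,2*np.pi,40);f(P(np.c_[46*np.cos(t),46*np.sin(t)],.049),0)
    return m
def fit(p0,tag=None):
    M={}
    for n in("scene","side"):
        im=cams.capture(n)
        if tag:cv2.imwrite(f"pics/{tag}_{n}.png",im[:,:,::-1])
        m=red(im);q=px(n,[[p0[0],p0[1],.02]])[0]*K
        mask=np.zeros_like(m);cv2.circle(mask,tuple(int(v) for v in q),90*K,255,-1);M[n]=cv2.GaussianBlur(m&mask,(0,0),5).astype(float)
    cost=lambda p:sum(np.abs(cv2.GaussianBlur(pred(n,p),(0,0),5)-M[n])[::2,::2].mean() for n in M)
    best=minimize(cost,p0,method="Nelder-Mead",options=dict(initial_simplex=np.array(p0)+np.array([[0,0,0],[.012,0,0],[0,.012,0],[0,0,.15]]),maxiter=160,xatol=1e-4,fatol=1e-4))
    return best.x,best.fun,cost(p0)
def tofence(w):return (np.array(w)[:2]-FO)@FR
if __name__=="__main__":
    p0=np.array([float(v) for v in sys.argv[1:4]]);p0=np.r_[FR@p0[:2]+FO,np.radians(p0[2])+FY]
    x,f,f0=fit(p0,sys.argv[4] if len(sys.argv)>4 else None)
    a=x[2]-FY;c=tofence(x);L=np.array([[50,65],[50,-65],[-50,65],[-50,-65]])/1000
    R=np.array([[np.cos(a),-np.sin(a)],[np.sin(a),np.cos(a)]])
    print("cost",f,f0,"block in fence",np.round(c,4),"relyaw",np.degrees(a).round(2));print("RL,RR,BL,BR",np.round(L@R.T+c,4).tolist())
    s=r.sense();print(s["time_s"],"tcp fence",np.round(tofence(s["tcp_pos"]),4),s["tcp_pos"][2],"tool yaw err",np.degrees(np.arctan2(-s["ee_rot"][1][0],-s["ee_rot"][0][0])-FY).round(2),"F",np.round(s["wrist_force"],1),s["gripper_width"])
E
time python3 fit.py -0.1366 0.0348 106.5 a
```

```text
time_s: 1.3
tcp_pos: [0.4203, -0.262, 0.2219]
ee_rot: [[-0.997, -0.083, -0.001], [-0.083, 0.997, 0.0], [0.001, 0.0, -1.0]]
wrist_force: [-0.2, 0.2, 0.3]
gripper_width: 0.03
gripper_force: 0.0
cost 0.46848320578231295 0.5225988520408164 block in fence [-0.136   0.0327] relyaw 107.03
RL,RR,BL,BR [[-0.2128, 0.0614], [-0.0885, 0.0995], [-0.1835, -0.0342], [-0.0592, 0.0039]]
1.4 tcp fence [-0.2859 -0.2987] 0.22228864906713725 tool yaw err 0.36 F [ 0.1 -0.6 -0.4] 0.014093196933428592
real	0m8.577s
user	0m7.905s
sys	0m2.154s
```

```bash
python3 -m handwheel '[[[0,0,0,-0.006,0.038,0,0],[0,0,0,-0.006,0.038,0,0],[0,0,0,-0.006,0.038,0,0],[0,0,0,-0.006,0.038,0,0],[0,0,0,-0.006,0.038,0,0],[0,0,0,-0.006,0.038,0,0],[0,0,0,-0.006,0.038,0,0],[0,0,0,-0.006,0.038,0,0],[0,0,0,-0.006,0.038,0,0],[0,0,-1.39,0,0,0,0],[0,0,-1.39,0,0,0,0],[0,0,0,0,0,0,0]]]'
python3 - <<'E'
from fit import *
s=r.sense();p=s["tcp_pos"];print(tofence(p),p[2],s["joints"],np.degrees(np.arctan2(-s["ee_rot"][1][0],-s["ee_rot"][0][0])-FY))
E
```

```text
time_s: 2.6
tcp_pos: [0.4446, 0.0814, 0.2222]
ee_rot: [[-0.931, -0.365, -0.001], [-0.365, 0.931, -0.0], [0.001, -0.0, -1.0]]
wrist_force: [0.3, 0.5, 0.5]
gripper_width: 0.005
gripper_force: 0.0
[-0.23294374  0.03959596] 0.22221020432781188 [ 3.10752918e+01  4.96406653e+00 -2.25262033e+01 -2.84206358e-03
 -6.25578748e+01 -9.96501390e+01] 16.72383960225028
```

```bash
python3 -m handwheel '[[[0,0,0,0,0.003,0.04,0],[0,0,0,0,0,0.04,0],[0,0,0,0,0,0.04,0],[0,0,0,0,0,0.04,0],[0,0,0,0,0,0.03,0],[0,0,0,0,0,0.014,0],[0,0,0,-0.006,0,0,0],[0,0,0,-0.006,0,0,0],[0,0,0,-0.004,0,0,0],[0,0,0,0,0,0,0]]]' && python3 -m handwheel '[[[0,0,0.8,-0.0075,0.006,0,0],[0,0,0.8,-0.0075,0.006,0,0],[0,0,0.8,-0.0075,0.006,0,0],[0,0,0.8,-0.0075,0.006,0,0],[0,0,0,0,0,0,0]]]'
python3 fit.py -0.13 0.035 90 b
```

```text
time_s: 3.6
tcp_pos: [0.4563, 0.0888, 0.0189]
ee_rot: [[-0.932, -0.363, -0.005], [-0.363, 0.932, -0.002], [0.005, -0.0, -1.0]]
wrist_force: [-6.1, -0.7, 0.5]
gripper_width: 0.003
gripper_force: 2.6
time_s: 4.1
tcp_pos: [0.4811, 0.1209, 0.019]
ee_rot: [[-0.999, -0.037, -0.001], [-0.037, 0.999, 0.0], [0.001, 0.0, -1.0]]
wrist_force: [-3.6, 1.5, -0.1]
gripper_width: 0.005
gripper_force: 2.0
cost 0.8028677721088435 1.0744632227891158 block in fence [-0.1178  0.0398] relyaw 79.85
RL,RR,BL,BR [[-0.173, 0.1004], [-0.045, 0.0775], [-0.1906, 0.002], [-0.0627, -0.0209]]
4.2 tcp fence [-0.1933  0.076 ] 0.01900392309636085 tool yaw err -2.45 F [-4.3  2.6 -1.8] 0.004398575733308886
```

View pics/b_side.png

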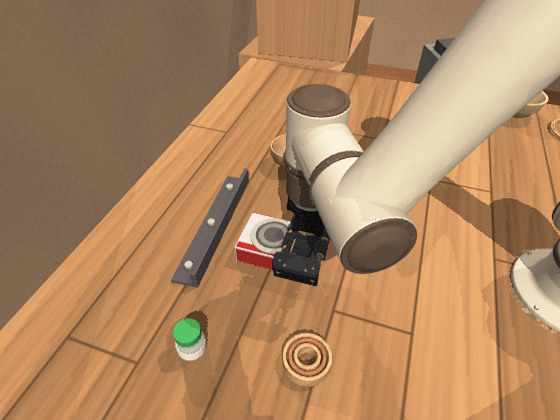

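The side view shows the fingertips flat against the block's robot-side face around (300,240), with the block turned as planned. The gripper partly hides it.

```bash
python3 -m handwheel '[[[0,0,0.8,-0.0075,0.006,0,0],[0,0,0.8,-0.0075,0.006,0,0],[0,0,0.8,-0.0075,0.006,0,0],[0,0,0.8,-0.0075,0.006,0,0],[0,0,0.8,-0.0075,0.006,0,0],[0,0,0,0,0,0,0],[0,0,0,0.02,0,0,0],[0,0,0,0.01,0,-0.04,0],[0,0,0,0.01,0,-0.05,0],[0,0,0,0.04,0,-0.03,0],[0,0,0,0.04,0,0,0],[0,0,0,0,0,0,0]]]'
python3 fit.py -0.1 0.03 63 c
```

```text
time_s: 5.4
tcp_pos: [0.4092, 0.1909, 0.1401]
ee_rot: [[-0.931, 0.366, 0.004], [0.366, 0.931, 0.005], [-0.002, 0.006, -1.0]]
wrist_force: [0.5, -0.2, 0.2]
gripper_width: 0.004
gripper_force: 0.0
cost 0.5364115646258503 0.6472076955782313 block in fence [-0.0955  0.0295] relyaw 62.03
RL,RR,BL,BR [[-0.1295, 0.1041], [-0.0147, 0.0432], [-0.1764, 0.0158], [-0.0616, -0.0452]]
5.5 tcp fence [-0.2569  0.1512] 0.13921148760475432 tool yaw err -26.26 F [ 0.2  0.1 -0.4] 0.004382717746475821
```

View pics/c_side.png

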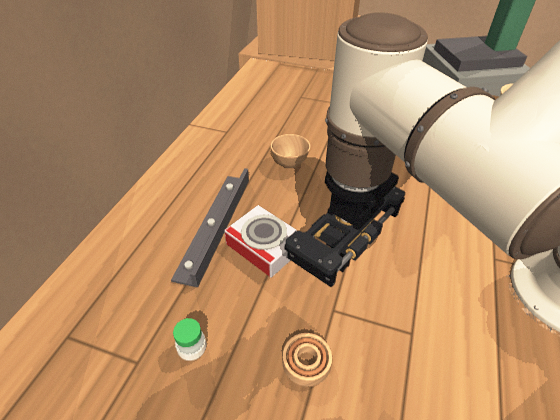

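The side view shows the block centred at about (262,235), clear of the fence and with its red face turned obliquely towards it. Bowl, coil and jar are untouched.

```bash
python3 -m handwheel '[[[0,0,-1.34,0,0,0,0],[0,0,-1.34,0,0,0,0],[0,0,-1.34,0,0,0,0],[0,0,-1.34,0,0,0,0],[0,0,-1.34,0,0,0,0],[0,0,-1.34,0,0,0,0],[0,0,-1.34,0,0,0,0],[0,0,-1.34,0,0,0,0],[0,0,-1.34,0,0,0,0],[0,0,-1.34,0,0,0,0],[0,0,-1.34,0,0,0,0],[0,0,0,0,0,0,0]]]'
python3 - <<'E'
from fit import *
s=r.sense();p=s["tcp_pos"];a=np.degrees(np.arctan2(-s["ee_rot"][1][0],-s["ee_rot"][0][0])-FY);print(tofence(p),p[2],a)
d=FR@(np.array([-.1728,-.0138])-tofence(p));print((s["ee_rot"].T if hasattr(s["ee_rot"],'T') else np.array(s["ee_rot"]).T)@[*d,0.019-p[2]])
E
```

```text
time_s: 6.7
tcp_pos: [0.4124, 0.1897, 0.1376]
ee_rot: [[-0.396, -0.918, 0.001], [-0.918, 0.396, 0.0], [-0.001, -0.001, -1.0]]
wrist_force: [0.6, -0.9, 0.0]
gripper_width: 0.004
gripper_force: 0.0
[-0.25620467  0.15019029] 0.13759808249559238 61.9456313919808
[ 0.10558745 -0.15061744  0.1186606 ]
```

```bash
python3 -m handwheel '[[[0,0,0,0.0176,-0.025,0,0],[0,0,0,0.0176,-0.025,0,0],[0,0,0,0.0176,-0.025,0,0],[0,0,0,0.0176,-0.025,0,0],[0,0,0,0.0176,-0.025,0,0],[0,0,0,0.0176,-0.025,0,0],[0,0,0,0,0,0.04,0],[0,0,0,0,0,0.04,0],[0,0,0,0,0,0.028,0],[0,0,0,0,0,0.01,0],[0,0,0,-0.006,0,0,0],[0,0,0,-0.006,0,0,0]]]' && python3 -m handwheel '[[[0,0,0,-0.004,0,0,0],[0,0,0.8,-0.0074,0.005,0,0],[0,0,0.8,-0.0074,0.005,0,0],[0,0,0.8,-0.0074,0.005,0,0],[0,0,0.8,-0.0074,0.005,0,0],[0,0,0.8,-0.0074,0.005,0,0],[0,0,0.8,-0.0074,0.005,0,0],[0,0,0,0,0,0,0]]]'
python3 fit.py -0.08 0.035 34 d
```

```text
time_s: 7.9
tcp_pos: [0.5133, 0.0451, 0.0206]
ee_rot: [[-0.397, -0.918, 0.002], [-0.918, 0.397, 0.001], [-0.001, -0.002, -1.0]]
wrist_force: [0.5, 0.9, -0.2]
gripper_width: 0.003
gripper_force: 0.0
time_s: 8.7
tcp_pos: [0.5121, 0.1007, 0.0208]
ee_rot: [[-0.79, -0.613, -0.004], [-0.613, 0.79, -0.002], [0.005, 0.001, -1.0]]
wrist_force: [-5.0, -2.5, 4.2]
gripper_width: 0.004
gripper_force: 2.9
cost 0.6238690476190476 0.7655877976190476 block in fence [-0.0844  0.0469] relyaw 32.58
RL,RR,BL,BR [[-0.0772, 0.1286], [-0.0072, 0.0191], [-0.1615, 0.0748], [-0.0915, -0.0348]]
8.8 tcp fence [-0.164   0.0533] 0.02070064324761779 tool yaw err 33.15 F [-5.6 -1.8  3.7] 0.0026599508827816914
```

View pics/d_side.png

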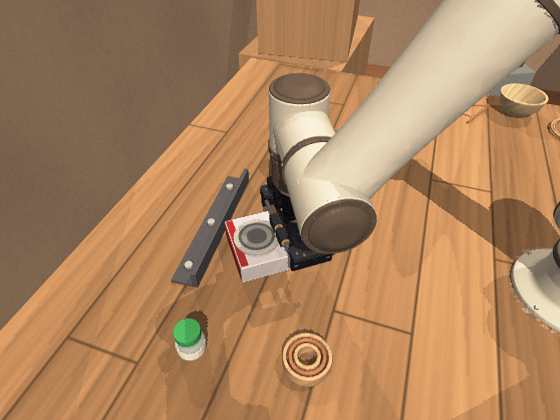

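The side view shows the fingers flat on the block's back face near its far-from-bowl corner, with the red edge about 33° from parallel to the fence.

```bash
python3 -m handwheel '[[[0,0,0.8,-0.0074,0.005,0,0],[0,0,0.8,-0.0074,0.005,0,0],[0,0,0.8,-0.0074,0.005,0,0],[0,0,0.8,-0.0074,0.005,0,0],[0,0,0.8,-0.0074,0.005,0,0],[0,0,0.8,-0.0074,0.005,0,0],[0,0,0.7,-0.006,0.004,0,0],[0,0,0,0,0,0,0],[0,0,0,0.015,0,0,0],[0,0,0,0.03,0,0,0],[0,0,0,0.03,0,0,0],[0,0,0,0,0,0,0]]]'
python3 fit.py -0.063 0.053 1 e
```

```text
time_s: 10.0
tcp_pos: [0.4688, 0.1453, 0.0208]
ee_rot: [[-0.996, -0.086, -0.0], [-0.086, 0.996, 0.0], [0.0, 0.001, -1.0]]
wrist_force: [0.7, 0.6, 0.4]
gripper_width: 0.007
gripper_force: 0.0
cost 0.7950499574829932 0.8270950255102041 block in fence [-0.0638  0.0556] relyaw 0.94
RL,RR,BL,BR [[-0.0148, 0.1214], [-0.0127, -0.0086], [-0.1148, 0.1197], [-0.1127, -0.0102]]
10.1 tcp fence [-0.1995  0.1026] 0.02124557277500739 tool yaw err 0.28 F [-0.2  1.   0.1] 0.005280175173094069
```

```bash
python3 -m handwheel '[[[0,0,0,-0.01,-0.024,0,0],[0,0,0,-0.02,-0.023,0,0],[0,0,0,-0.02,0,0,0],[0,0,0,-0.015,0,0,0],[0,0,0,-0.008,0,0,0],[0,0,0,-0.005,0,0,0],[0,0,0,-0.004,0,0,0],[0,0,0,0,0,0,0]]]'; python3 -m handwheel '[[[0,0,0,-0.003,0,0,0],[0,0,0,0,0,0,0]]]';  python3 -m handwheel '[[[0,0,0,-0.003,0,0,0],[0,0,0,0,0,0,0]]]'
```

```text
time_s: 10.9
tcp_pos: [0.5517, 0.1039, 0.0188]
ee_rot: [[-0.996, -0.084, -0.013], [-0.083, 0.997, -0.004], [0.013, -0.003, -1.0]]
wrist_force: [-11.6, 0.2, 7.3]
gripper_width: 0.003
gripper_force: 5.9
time_s: 11.1
tcp_pos: [0.5541, 0.1039, 0.0188]
ee_rot: [[-0.996, -0.084, -0.014], [-0.084, 0.996, -0.005], [0.014, -0.004, -1.0]]
wrist_force: [-13.2, -1.2, 8.5]
gripper_width: 0.006
gripper_force: 6.5
time_s: 11.3
tcp_pos: [0.557, 0.1041, 0.0188]
ee_rot: [[-0.996, -0.084, -0.014], [-0.084, 0.996, -0.005], [0.014, -0.004, -1.0]]
wrist_force: [-13.8, -1.0, 8.6]
gripper_width: 0.004
gripper_force: 6.5
```

```bash
for i in 1; do python3 -m handwheel '[[[0,0,0,-0.003,0,0,0],[0,0,0,0,0,0,0]]]'; python3 -m handwheel '[[[0,0,0,-0.002,0,0,0],[0,0,0,0,0,0,0]]]'; done | grep -A3 -E "tcp_pos|force"
```

```text
tcp_pos: [0.56, 0.1043, 0.0188]
ee_rot: [[-0.996, -0.084, -0.014], [-0.084, 0.996, -0.005], [0.014, -0.004, -1.0]]
wrist_force: [-12.4, -0.4, 7.3]
gripper_width: 0.003
gripper_force: 6.4
time_s: 11.7
tcp_pos: [0.5602, 0.1043, 0.0188]
ee_rot: [[-0.996, -0.083, -0.018], [-0.083, 0.997, -0.006], [0.018, -0.004, -1.0]]
wrist_force: [-17.5, 0.0, 10.9]
gripper_width: 0.007
gripper_force: 8.6
```

```bash
python3 -m handwheel '[[[0,0,0,-0.003,0,0,0],[0,0,0,0,0,0,0]]]';python3 -m handwheel '[[[0,0,0,-0.003,0,0,0],[0,0,0,0,0,0,0]]]'
```

```text
time_s: 11.9
tcp_pos: [0.5602, 0.1041, 0.0186]
ee_rot: [[-0.996, -0.083, -0.024], [-0.083, 0.997, -0.007], [0.024, -0.005, -1.0]]
wrist_force: [-24.7, 1.6, 16.1]
gripper_width: 0.005
gripper_force: 11.8
time_s: 12.1
tcp_pos: [0.5601, 0.1038, 0.0183]
ee_rot: [[-0.996, -0.082, -0.03], [-0.082, 0.997, -0.009], [0.03, -0.006, -1.0]]
wrist_force: [-30.4, 3.8, 21.5]
gripper_width: 0.006
gripper_force: 14.8
```

Hard against the fence. I'll back off, lift clear and check.

```bash
python3 -m handwheel '[[[0,0,0,0.008,0,0,0],[0,0,0,0.02,0,0,0],[0,0,0,0.03,0,-0.02,0],[0,0,0,0.02,0,-0.04,0],[0,0,0,0.01,0,-0.04,0],[0,0,0,0,-0.03,-0.04,0],[0,0,0,0,-0.04,-0.03,0],[0,0,0,0,-0.04,0,0],[0,0,0,0,-0.04,0,0],[0,0,0,0,-0.04,0,0],[0,0,0,0,-0.04,0,0],[0,0,0,0,0,0,0]]]'
python3 fit.py -0.05 0.056 0 f; python3 -c "
import cv2
a=cv2.imread('pics/f_scene.png')[170:280,220:420];b=cv2.imread('pics/f_side.png')[140:380,160:360]
f=lambda i,k:cv2.resize(i,None,fx=k,fy=k,interpolation=cv2.INTER_CUBIC)
import numpy as np
a=f(a,2);b=f(b,2);A=np.zeros((480,800,3),np.uint8);A[:220,:400]=a;A[:480,400:]=b;cv2.imwrite('pics/f.png',A)"
```

```text
time_s: 13.3
tcp_pos: [0.5067, -0.1329, 0.19]
ee_rot: [[-0.997, -0.08, 0.001], [-0.08, 0.997, -0.001], [-0.001, -0.001, -1.0]]
wrist_force: [0.0, 1.0, -0.7]
gripper_width: 0.003
gripper_force: 0.0
cost 0.812608418367347 0.9214158163265306 block in fence [-0.0524  0.0574] relyaw 1.55
RL,RR,BL,BR [[-0.0041, 0.1237], [-0.0006, -0.0062], [-0.1041, 0.121], [-0.1006, -0.0089]]
13.4 tcp fence [-0.1887 -0.1763] 0.18982739889926203 tool yaw err 0.05 F [-0.3 -0.3  0.4] 0.004561120870581616
```

View pics/f.png

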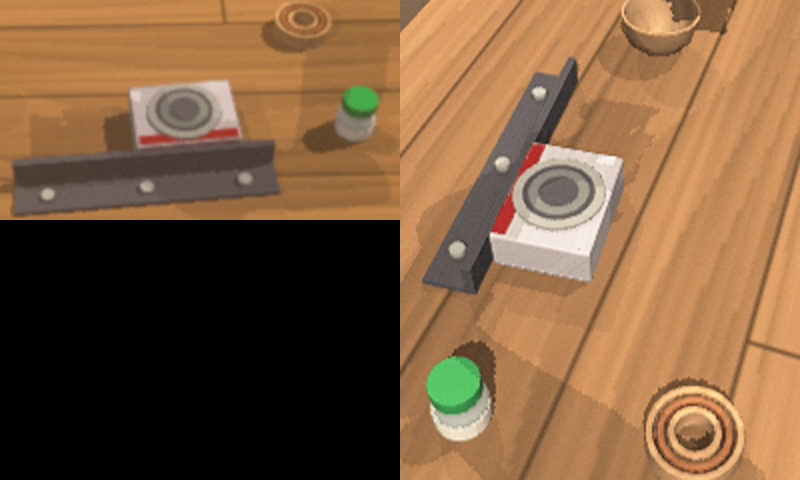

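The views show the block against the fence, red stripe along it at (185,135) in the scene crop, with bowl, coil and jar undisturbed. The fit leaves about 1° in doubt, so I'll press once at the red_left end too.

```bash
python3 -m handwheel '[[[0,0,0,0,0.04,0,0],[0,0,0,0,0.04,0,0],[0,0,0,0,0.04,0,0],[0,0,0,0,0.04,0,0],[0,0,0,0,0.04,0,0],[0,0,0,0,0.04,0,0],[0,0,0,0,0.038,0,0],[0,0,0,0,0,0.045,0],[0,0,0,0,0,0.045,0],[0,0,0,0,0,0.045,0],[0,0,0,0,0,0.026,0],[0,0,0,0,0,0.01,0]]]' | head -2; python3 -m handwheel '[[[0,0,0,-0.02,0,0,0],[0,0,0,-0.02,0,0,0],[0,0,0,-0.015,0,0,0],[0,0,0,-0.01,0,0,0],[0,0,0,-0.003,0,0,0],[0,0,0,0,0,0,0]]]'; python3 -m handwheel '[[[0,0,0,-0.003,0,0,0],[0,0,0,0,0,0,0]]]';python3 -m handwheel '[[[0,0,0,-0.003,0,0,0],[0,0,0,0,0,0,0]]]'
```

```text
time_s: 14.6
tcp_pos: [0.4806, 0.1479, 0.0162]
time_s: 15.2
tcp_pos: [0.5503, 0.1537, 0.019]
ee_rot: [[-0.996, -0.085, 0.001], [-0.085, 0.996, 0.0], [-0.001, 0.0, -1.0]]
wrist_force: [-0.3, -0.7, -0.0]
gripper_width: 0.008
gripper_force: 0.0
time_s: 15.4
tcp_pos: [0.5531, 0.1536, 0.0188]
ee_rot: [[-0.996, -0.085, 0.0], [-0.085, 0.996, 0.0], [-0.0, 0.0, -1.0]]
wrist_force: [-0.2, 0.6, -1.0]
gripper_width: 0.003
gripper_force: 0.0
time_s: 15.6
tcp_pos: [0.5558, 0.1537, 0.0186]
ee_rot: [[-0.996, -0.085, -0.001], [-0.085, 0.996, -0.0], [0.001, -0.0, -1.0]]
wrist_force: [-1.3, -0.3, 0.5]
gripper_width: 0.005
gripper_force: 0.5
```

```bash
python3 -m handwheel '[[[0,0,0,-0.003,0,0,0],[0,0,0,0,0,0,0]]]';python3 -m handwheel '[[[0,0,0,-0.003,0,0,0],[0,0,0,0,0,0,0]]]';python3 -m handwheel '[[[0,0,0,-0.003,0,0,0],[0,0,0,0,0,0,0]]]'
```

```text
time_s: 15.8
tcp_pos: [0.5559, 0.1532, 0.018]
ee_rot: [[-0.996, -0.084, -0.007], [-0.084, 0.996, -0.002], [0.007, -0.002, -1.0]]
wrist_force: [-8.0, 0.8, 4.8]
gripper_width: 0.005
gripper_force: 3.9
time_s: 16.0
tcp_pos: [0.5573, 0.1532, 0.0177]
ee_rot: [[-0.996, -0.084, -0.01], [-0.084, 0.996, -0.003], [0.01, -0.002, -1.0]]
wrist_force: [-12.8, 2.8, 6.1]
gripper_width: 0.003
gripper_force: 5.6
time_s: 16.2
tcp_pos: [0.5573, 0.1528, 0.0174]
ee_rot: [[-0.996, -0.083, -0.016], [-0.083, 0.997, -0.005], [0.017, -0.004, -1.0]]
wrist_force: [-17.7, 4.4, 11.4]
gripper_width: 0.005
gripper_force: 8.8
```

```bash
python3 -m handwheel '[[[0,0,0,0.008,0,0,0],[0,0,0,0.02,0,0,0],[0,0,0,0.03,0,-0.02,0],[0,0,0,0.02,0,-0.04,0],[0,0,0,0.01,0,-0.04,0],[0,0,0,0,-0.04,-0.04,0],[0,0,0,0,-0.04,-0.03,0],[0,0,0,0,-0.04,0,0],[0,0,0,0,-0.04,0,0],[0,0,0,0,-0.04,0,0],[0,0,0,0,-0.04,0,0],[0,0,0,0,0,0,0]]]' |head -1
python3 fit.py -0.05 0.056 0 g
```

```text
time_s: 17.4
cost 0.8264423894557824 0.8984768282312925 block in fence [-0.0524  0.0568] relyaw -0.23
RL,RR,BL,BR [[-0.0021, 0.1216], [-0.0027, -0.0084], [-0.1021, 0.122], [-0.1027, -0.008]]
17.5 tcp fence [-0.1941 -0.1338] 0.18388166196893707 tool yaw err 0.03 F [ 0.2 -0.1 -0.2] 0.0034659096007483474
```

```bash
python3 -m handwheel '[[[0,0,0,0,0.04,0,0],[0,0,0,0,0.04,0,0],[0,0,0,0,0.04,0,0],[0,0,0,0,0.035,0,0],[0,0,0,0,0,0.045,0],[0,0,0,0,0,0.045,0],[0,0,0,0,0,0.045,0],[0,0,0,0,0,0.02,0],[0,0,0,0,0,0.01,0]]]' | head -2; python3 -m handwheel '[[[0,0,0,-0.02,0,0,0],[0,0,0,-0.02,0,0,0],[0,0,0,-0.02,0,0,0],[0,0,0,-0.012,0,0,0],[0,0,0,-0.003,0,0,0],[0,0,0,0,0,0,0]]]'|grep -E "tcp|wrist"; for k in a; do python3 -m handwheel '[[[0,0,0,-0.003,0,0,0],[0,0,0,0,0,0,0]]]';python3 -m handwheel '[[[0,0,0,-0.003,0,0,0],[0,0,0,0,0,0,0]]]';python3 -m handwheel '[[[0,0,0,-0.003,0,0,0],[0,0,0,0,0,0,0]]]';python3 -m handwheel '[[[0,0,0,-0.003,0,0,0],[0,0,0,0,0,0,0]]]'; done |grep -E "tcp|wrist"
```

```text
time_s: 18.4
tcp_pos: [0.4829, 0.0678, 0.0169]
tcp_pos: [0.5594, 0.0741, 0.0195]
wrist_force: [0.5, 0.6, -0.3]
tcp_pos: [0.5619, 0.0738, 0.0193]
wrist_force: [0.2, 0.5, -0.6]
tcp_pos: [0.5637, 0.0736, 0.0188]
wrist_force: [-4.0, 0.1, 1.0]
tcp_pos: [0.5637, 0.0731, 0.0182]
wrist_force: [-9.0, 1.8, 6.1]
tcp_pos: [0.5637, 0.0728, 0.0178]
wrist_force: [-15.0, 2.0, 8.6]
```

```bash
python3 -m handwheel '[[[0,0,0,-0.004,0,0,0],[0,0,0,0,0,0,0]]]'|grep -E "tcp|wrist"; python3 -m handwheel '[[[0,0,0,-0.003,0,0,0],[0,0,0,0,0,0,0]]]'|grep -E "tcp|wrist"; python3 -m handwheel '[[[0,0,0,0.012,0,0,0],[0,0,0,0.02,0,0,0],[0,0,0,0.03,0,-0.02,0],[0,0,0,0.02,0,-0.04,0],[0,0,0,0.01,0,-0.04,0],[0,0,0,0,-0.04,-0.04,0],[0,0,0,0,-0.04,-0.03,0],[0,0,0,0,-0.04,0,0],[0,0,0,0,-0.04,0,0],[0,0,0,0,0,0,0],[0,0,0,0,0,0,0]]]' |head -2
python3 fit.py -0.05 0.056 0 h
python3 - <<'E'
import cv2,numpy as np
# bystanders: image change around each, first vs last
for n,P in(("side",{"bowl":(291,150),"coil":(307,358),"jar":(188,340)}),("scene",{"bowl":(187,230),"coil":(371,182),"jar":(399,228)})):
    A=cv2.imread(f"pics/{n}0.png",0).astype(np.float32);B=cv2.imread(f"pics/h_{n}.png",0).astype(np.float32)
    for k,(u,v) in P.items():
        s=np.s_[v-25:v+25,u-25:u+25];print(n,k,cv2.phaseCorrelate(A[s],B[s],cv2.createHanningWindow((50,50),cv2.CV_32F)))
E
```

```text
tcp_pos: [0.5637, 0.0723, 0.0173]
wrist_force: [-22.1, 5.1, 14.9]
tcp_pos: [0.5636, 0.0719, 0.017]
wrist_force: [-28.9, 5.3, 18.8]
time_s: 21.3
tcp_pos: [0.4996, -0.0884, 0.1843]
cost 0.8233003826530613 0.8989540816326531 block in fence [-0.0527  0.0559] relyaw 0.23
RL,RR,BL,BR [[-0.003, 0.1211], [-0.0024, -0.0089], [-0.103, 0.1207], [-0.1024, -0.0093]]
21.4 tcp fence [-0.1919 -0.1328] 0.18422476710081603 tool yaw err 0.2 F [-0.4  0.3  0.2] 0.002157249287960175
side bowl ((0.029232561584652927, 0.5555277224219957), 0.43467911701202394)
side coil ((-0.04845756596892414, 0.08719222909258306), 1.0007815662384034)
side jar ((-0.04156605757648535, 0.060418891795293916), 0.9311148456573486)
scene bowl ((-0.12353106506454736, 0.3963170756327763), 0.7933473335266114)
scene coil ((0.08955847601384548, 0.06516835478206673), 0.9222175300598144)
scene jar ((-0.03418756762688702, -0.012465828693802194), 0.9630794910430909)
```

The block is flush: hard presses at both ends no longer move it, and the two stops line up with the fence's angle. The bystanders haven't moved and the robot is clear.

```bash
python3 -c "
from station import r
print(r.finish_job())"
```

```text
the job is handed in; nothing more can be done
None
```

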